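# Clamp a breaker in the contact-resistance jig with its tab-lock knob

### The arm

A 6-joint arm with a two-finger parallel gripper is mounted at the origin on a cart in front of the work surface, level with it; the furniture and walls round the work are solid. World frame = base frame: x ahead of the robot, y to its left, z up, the work surface at z = 0. Lengths are in m, angles in rad, forces in N, time in s.
With the tool pointing down it reaches from about 0.35 to 0.775 m from the base axis. Payload 7.3 kg.
Tool frame: the origin (TCP) lies at the very end of the fingers, on their centre line; the grasp point (between the pads) lies 19 mm behind it; z points along the fingers, y is the line along which they close (so a half turn about z gives the same grasp; the last joint's range is limited). The gripper opens to 92 mm and grips with 3 to 60 N. Pads are 19 mm wide; open, the fingers measure 130 mm over their backs; the gripper's body (75 mm by 190 mm) begins 47 mm behind the grasp point.
Start: joints at [-1.452, 0.342, 1.524, -0, 1.275, -0.146], TCP at [0.137, -0.507, 0.227] pointing down, gripper open.
Joint ranges: [-2.53, 2.53], [-0.77, 2.02], [0.04, 2.7], [-1, 4.14], [0.28, 2.66], [-3.11, 3.11]. Speed limits (rad/s): [2.57, 2.57, 3.14, 3.14, 3.14, 3.14].

### API

Orientations are given as [roll, pitch, yaw] about the fixed x, y, z axes, in that order (R = Rz(yaw) Ry(pitch) Rx(roll)).
In Python, from cell import * gives the robot as it stands.
- The arm moves only by the tool step_arm, never from a script. Its argument "commands" is a list of rows, each a list of 7 numbers: the opening, from 0 (shut) to 1 (fully open), then the shift along the world's x, y, z in cm, then the turn, a rotation vector about the world's x, y, z in rad. A call has 1 to 5 rows; each row is the pose to reach, as a shift and turn from the pose commanded when the call began; what a row does not reach only later rows make up. A row lasts 1/12 s, in which the tool goes at most 41.7 mm and 7.16 degrees, less where a joint would pass 70% of its speed; a pose out of reach is approached as far as the arm can. A call with a gripper value outside its range is refused whole. The fingers move at their own pace and stop on an object; "grip_force" is the grip in N (left out, the last holds). Time passes only in rows, so rows that repeat a pose let the fingers close. It gives the time, the measured TCP pose, the force, the opening and the grip force at its end, in the units of the state.
- observe(): the state, without advancing time (a new reading comes with each control period).
- read_camera(name): name is "scene" or "top"; returns the picture (400x640x3 uint8, red, green, blue); there is no depth.
- camera_model(name): a dict with "vfov" (degrees; the focal length in pixels is half the picture's height over the tangent of half this angle, whatever the lens; pixels are square), "cx", "cy" (the principal point, pixels), "world_to_cam" (4x4, takes a point from world to camera coordinates). Camera axes: x right, y up, looking along -z (the intrinsics and any distortion apply to the point x, -y, -z); pixel columns grow to the right and rows downward; lengths in m; the calibration is good to about 2 mm. A picture is of the moment at which its call begins. camera_model takes no time and is no camera call.
- hand_in(): hands the job in; it is judged then, once.
The state is a dict: "time": time; "qpos": joint angles; "qvel": joint speeds; "joint_efforts": joint torques, N m; "tool_pos": TCP position; "tool_rot": TCP orientation; "contact_force": force on the tool from outside, world axes, zero at the start; "torque": the same for the moment, N m; "opening": finger opening in m; "grip_force": force on a finger pad.
Only numpy, scipy, OpenCV 4.12 (cv2) and the standard library are available. Lean on these libraries where they do the work, as an engineer would, in place of code of your own. Each camera call takes 0.05 s, during which the arm holds its last target. There are 200 camera calls.

### The job

Set the loose two-pole breaker down upright in the nest of the test jig, between the rails, and let go of it. Then pinch both tabs of the jig's locking knob and turn it clockwise until the sprung contact pin has slid the breaker against the end stop and presses on it with about 12 N (20 N would crack the terminal), and let go so that both tabs spring out and lock the knob there. Leave the other things on the bench where they are.

Things in the scene. Friction and masses are not known exactly. Their poses are not given: they have to be found in the camera images.
- breaker_mid (a point): Middle of the loose two-pole circuit breaker: pale grey block with a black toggle on top, 36 mm wide (x), 84 mm long (y), 54 mm high (63 with toggle), about 0.2 kg. The point lies 30 mm above its underside; z is up. It begins upright on the bench. Its sides are flat up to 54 mm: grip it across the 36 mm near mid-length, well up. It may go into the nest either way round.
- breaker: The same breaker; origin at the centre of its underside, axes as breaker_mid.
- jig: Test jig, screwed down: steel plate 92 x 262 x 10 mm, long side along y. The nest is a black floor 12 mm above the bench between two black rails along y, 39 mm apart, tops 22.5 mm above the bench, flared outward. At its +y end are the slide with the contact pin and a grey cam housing with the knob; at its -y end the end stop, a 30 mm high steel block with a black clamp screw.
- nest (a point): Where the breaker's mid point should be when set down; breaker's length along this y, z up; 42 mm above the bench. The pin's tip is 45.5 mm to +y while the knob reads 0. The end stop's face is 44.5 to 58.5 mm to -y: it was left clamped anywhere in that range, does not budge and is not measured, so the knob angle at which the breaker meets it differs and has to be felt.
- knob_grip (a point): On the knob's vertical axis, 73 mm above the bench, 125.5 mm to +y of the nest point. Black bar knob 54 mm long (x), 26 mm wide, white pointer line at +x, top at 86 mm. At its +y and -y sides (this frame turns with it) stand flat ribbed grey tabs, 27 mm wide, 50 to 87 mm above the bench, outer faces 54 mm apart: pinch them from above along y. A toothed collar (radius 42, top 47.5 mm) lies below.
- knob (a joint): Turn of the knob, rad: 0 as found, grows clockwise seen from above, up to 1.55. Locked unless BOTH tabs are in 2.5 mm or more. Drives slide and pin towards the breaker, 18 mm per rad. Takes about 0.04 N m of friction plus 0.018 N m per newton on the pin. Lock teeth are 0.087 rad apart: let go under load, it drops back to the next tooth space, by up to 0.087 rad (up to 4 N lost).
- tab_1 (a joint): Travel of the tab on the knob's +y side, m: 0 sprung out (locked), 0.006 fully pinched in, at a hard stop. Its spring pushes with 5 N when out and 11 N when in. If the grip is off centre, one tab meets its stop and is pushed sideways while the other may not yet be free.
- tab_2 (a joint): The same for the tab on the knob's -y side.
- pin_rest (a point): Where the tip of the contact pin stands while the knob reads 0 (this point does not move), 30 mm above the bench; axes as the jig's. The copper pin (head 12 mm across) stands out of the slide towards the breaker (-y). Its spring yields 1 mm for each 2.5 N, for 10 mm at most; behind that it is solid.
- solder_spool: Bystander: solder spool 52 x 76 x 42 mm by the chassis; leave it.
- tape_black: Bystander: roll of black tape, 69 mm across, 19 mm high; leave it.
- side_cutters: Bystander: side cutters, 162 mm long, lying flat behind the jig; leave them.
Mind the look-alikes: they are no part of the job. Several things look just like the breaker: the one meant starts farthest from the robot's base.

How it is judged:
By the outcome, as a careful person would: the job done as asked, in the order asked, and still so for the second after the job is handed in, with the robot touching nothing.
It also fails if it takes over 64 s, if anything falls off the work surface, if the arm or the gripper's body presses on something with over 40 N, if the wrist force passes 120 N, or if a joint passes its speed limit or range.

## Working session

There is one attempt and no reset: what is moved stays moved. The work goes in short steps, Python scripts to look and compute and a tool call to move; the robot and the scene stay as the last step left them, time stands still between calls to the robot, and variables do not carry over. Pictures are saved under pics/ and viewed, at most 10 in all, crops included, and the job is handed in when it is done.

Besides the shell and the picture viewer there is one more tool, called after "Request:" as name(argument=value, ...) on one line, values as JSON. step_arm: Moves the arm, as the interface text tells. Its arguments: {"type":"object","properties":{"commands":{"type":"array"},"grip_force":{"type":"number"}},"required":["commands"]}

```bash
mkdir -p pics; python3 - <<'E'
from cell import *
import cv2,numpy as np
for n in("scene","top"):
    im=read_camera(n);cv2.imwrite(f"pics/{n}0.png",im[:,:,::-1]);m=camera_model(n)
    print({k:(np.round(v,4).tolist() if hasattr(v,'shape') else v) for k,v in m.items()})
print(observe())
E
```

```text
{'vfov': 44.20769413102577, 'cx': 321.5745641977879, 'cy': 200.28688982715158, 'world_to_cam': [[-0.4818, -0.8761, -0.0196, 0.1154], [0.3777, -0.2278, 0.8975, -0.2964], [-0.7907, 0.425, 0.4406, -0.8302], [0.0, 0.0, 0.0, 1.0]]}
{'vfov': 46.60123617980457, 'cx': 319.0167248407391, 'cy': 194.98932502665647, 'world_to_cam': [[-0.0204, -0.9997, -0.0113, -0.1377], [0.9864, -0.022, 0.1629, -0.5498], [-0.1631, -0.0079, 0.9866, -1.1211], [0.0, 0.0, 0.0, 1.0]]}
{'time': 0.1, 'qpos': array([-1.45201418e+00,  3.42633684e-01,  1.52489523e+00, -7.28554008e-06,
        1.27542584e+00, -1.46014090e-01]), 'qvel': array([-0.00071916, -0.00152924, -0.00304959,  0.00120933,  0.00071497,
       -0.0002461 ]), 'joint_efforts': array([ 4.04111879e-04, -4.32005095e+01, -2.44693315e+01,  7.19221216e-02,
        5.26156963e-02, -4.45840988e-05]), 'tool_pos': array([ 0.13736822, -0.50633729,  0.22613369]), 'tool_rot': array([-3.14024403e+00, -1.91287984e-04,  2.64798231e-01]), 'contact_force': array([0.30081002, 0.03495121, 0.34241542]), 'torque': array([0.01491087, 0.0302593 , 0.0310616 ]), 'grip_force': 0.0, 'opening': 0.09170588815892257}
```

View pics/scene0.png

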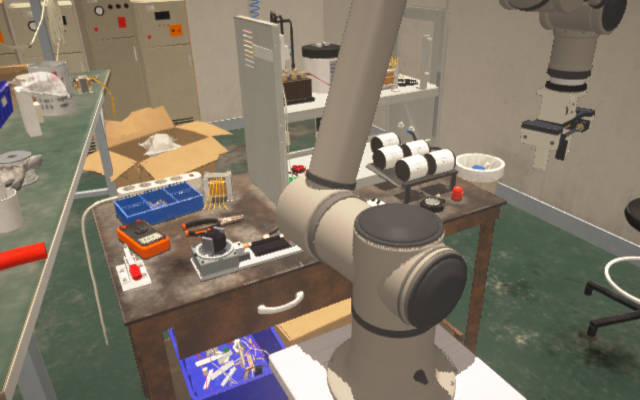

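View pics/top0.png

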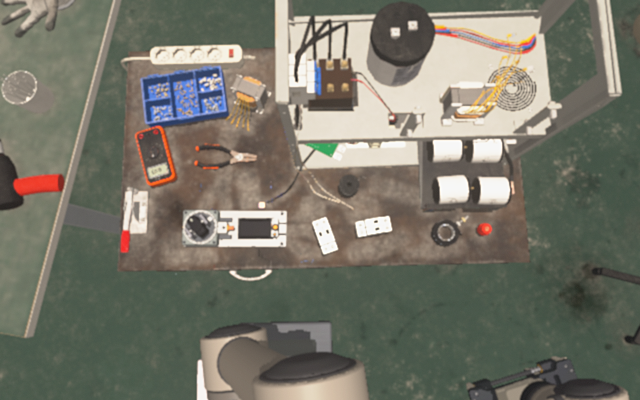

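```bash
cat > h.py <<'E'
from cell import *
import cv2,numpy as np
def ray(n,u,v,z):
    m=camera_model(n);f=200/np.tan(np.radians(m["vfov"]/2));W=np.array(m["world_to_cam"])
    d=np.array([(u-m["cx"])/f,-(v-m["cy"])/f,-1]);R=W[:3,:3];c=-R.T@W[:3,3];d=R.T@d
    return c+d*(z-c[2])/d[2]
def proj(n,p):
    m=camera_model(n);f=200/np.tan(np.radians(m["vfov"]/2));W=np.array(m["world_to_cam"])
    q=W[:3,:3]@np.array(p)+W[:3,3];return np.array([m["cx"]-f*q[0]/q[2],m["cy"]+f*q[1]/q[2]])
def crop(n,x0,y0,w,h,s,name):
    im=read_camera(n)[:,:,::-1];c=cv2.resize(im[y0:y0+h,x0:x0+w],None,fx=s,fy=s,interpolation=cv2.INTER_CUBIC)
    cv2.imwrite("pics/"+name,c);return im
E
python3 - <<'E'
from h import *
crop("top",175,180,230,85,3.47,"c1.png")
for u,v,z in((325,235,.054),(373,226,.054),(199,227,.086),(255,228,.012)):print(u,v,ray("top",u,v,z).round(4))
E
```

```text
325 235 [ 0.4453 -0.1621  0.054 ]
373 226 [ 0.4649 -0.2806  0.054 ]
199 227 [0.4684 0.1396 0.086 ]
255 228 [0.4703 0.0161 0.012 ]
```

View pics/c1.png

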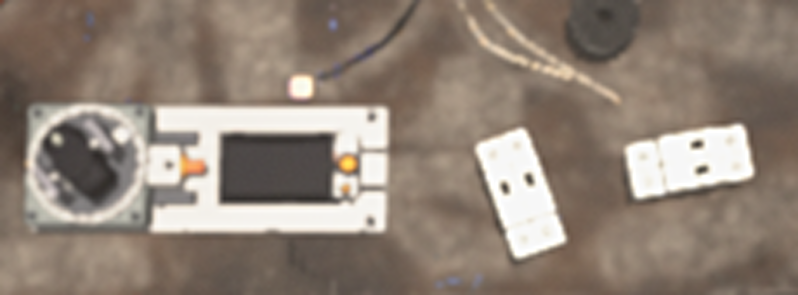

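```bash
python3 - <<'E'
from h import *
t=read_camera("top")[:,:,::-1];s=read_camera("scene")[:,:,::-1]
R=lambda im,x,y,w,h:cv2.resize(im[y:y+h,x:x+w],(400,300),interpolation=cv2.INTER_CUBIC)
a=np.vstack([np.hstack([R(t,176,205,56,42),R(s,185,215,80,60)]),np.hstack([R(t,280,40,120,90),R(s,270,40,160,120)])])
cv2.imwrite("pics/c2.png",a)
E
```

```text
(no output)
```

View pics/c2.png

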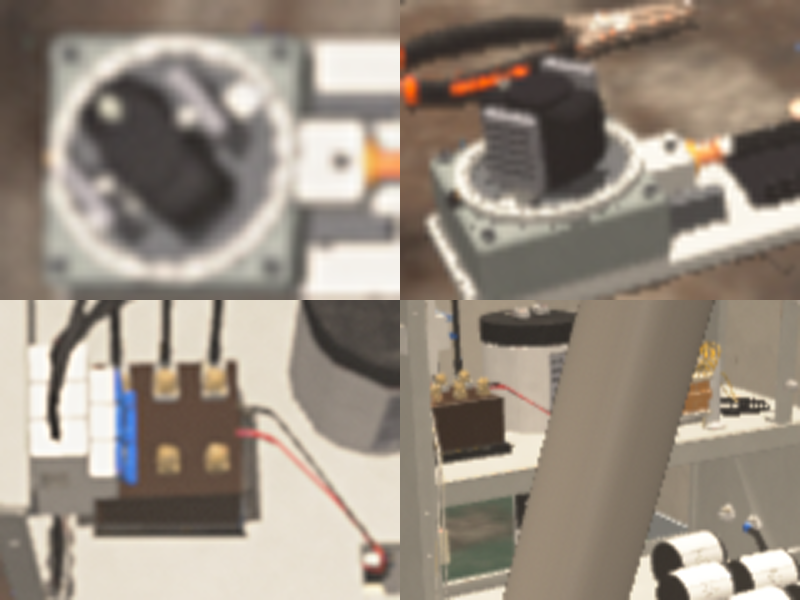

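```bash
python3 - <<'E'
from h import *
im=read_camera("top")[:,:,::-1].copy();g=cv2.cvtColor(im,cv2.COLOR_BGR2GRAY)
print("cam",ray("top",319,195,9)[:2], (lambda W:-W[:3,:3].T@W[:3,3])(np.array(camera_model("top")["world_to_cam"])))
for th in(150,190,225):
  for nm,(x0,y0,x1,y1) in dict(A=(305,210,345,260),B=(350,205,400,250)).items():
    m=np.zeros_like(g);m[y0:y1,x0:x1]=(g[y0:y1,x0:x1]>th)*255
    c=max(cv2.findContours(m,0,1)[0],key=cv2.contourArea)
    b=cv2.boxPoints(cv2.minAreaRect(c))
    P=np.array([ray("top",u,v,.054)[:2] for u,v in b]);e=np.diff(P,axis=0)
    L=np.linalg.norm(e,axis=1);k=e[L.argmax()];print(th,nm,P.mean(0).round(4),L.round(4),"long dir",np.degrees(np.arctan2(k[1],k[0])).round(1)%180)
for u in(225,240,255,275):
  col=g[:,u].astype(int); d=np.diff(col)
  a=205+d[205:218].argmax();b=240+d[240:255].argmin();print(u,a,b,ray("top",u,a+.5,.01)[:2],ray("top",u,b+.5,.01)[:2])
d=np.diff(g[243].astype(int));k=275+d[275:295].argmin();print("end",k,ray("top",k+.5,243,.01))
c=cv2.HoughCircles(cv2.resize(g[200:256,170:236],None,fx=6,fy=6,interpolation=2),3,1.5,100,param1=150,param2=.5,minRadius=85,maxRadius=130)
print("circ",None if c is None else [(x/6+170,y/6+200,r/6,ray("top",x/6+170,y/6+200,.0475)) for x,y,r in c[0][:3]])
print("manual knob",ray("top",200.1,226.7,.0475),"pin",ray("top",175+206/3.47,180+166/3.47,.03))
ov=im.copy()
cv2.imwrite("pics/c3.png",cv2.resize(im[200:256,176:296],None,fx=6.6,fy=6.6,interpolation=cv2.INTER_CUBIC))
E
```

```text
cam [-0.9333697 -0.2210794] [ 0.35668769 -0.15857128  1.19399234]
150 A [ 0.4455 -0.1611] [0.0407 0.0886 0.0402] long dir 18.19999999999999
150 B [ 0.4659 -0.2809] [0.0884 0.0422 0.0879] long dir 99.1
190 A [ 0.4453 -0.1612] [0.039  0.0858 0.0386] long dir 18.19999999999999
190 B [ 0.4658 -0.2807] [0.0862 0.0397 0.0857] long dir 98.9
225 A [ 0.4452 -0.161 ] [0.0378 0.0852 0.0373] long dir 18.0
225 B [ 0.4657 -0.281 ] [0.0848 0.0386 0.0844] long dir 98.9
225 210 246 [0.51729583 0.0938431 ] [0.42494715 0.09267724]
240 210 246 [0.51644789 0.05513334] [0.42414363 0.05445532]
255 210 246 [0.51560057 0.01645222] [0.4233407  0.01626132]
275 210 246 [ 0.5144718  -0.03507811] [ 0.42227103 -0.03462063]
end 280 [ 0.43083754 -0.04866557  0.01      ]
circ [(np.float32(198.125), np.float32(238.625), np.float32(21.166666), array([0.44356566, 0.15152745, 0.0475    ])), (np.float32(207.375), np.float32(223.375), np.float32(20.941668), array([0.48091385, 0.12931985, 0.0475    ])), (np.float32(235.375), np.float32(247.625), np.float32(17.141666), array([0.41948966, 0.05909243, 0.0475    ]))]
manual knob [0.47301932 0.14726519 0.0475    ] pin [0.47006174 0.0654035  0.03      ]
```

View pics/c3.png

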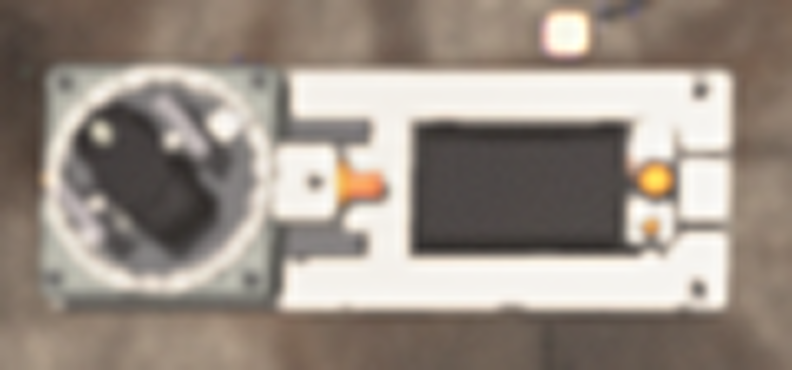

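Candidates: A at (325,235), 0.474 m from the base, and B at (373,226), 0.543 m. The white blocks at (297,78) are wired into the chassis. B is the farthest loose one, upright, with a measured top of 85x39 mm. In the crop the knob bar lies at about +41° yaw.

Request:
step_arm(commands=[[1,2.4,1.7,-0.5,0,0,0.11],[1,4.8,3.4,-1,0,0,0.22],[1,7.2,5,-1.5,0,0,0.33],[1,9.6,6.7,-2,0,0,0.44],[1,12,8.3,-2.5,0,0,0.55]])

```text
time: 0.72
tool_pos: [0.2583, -0.4227, 0.2015]
tool_rot: [3.141, -0.0, 0.82]
contact_force: [0.8, -0.0, 0.2]
opening: 0.0917
grip_force: 0.0
```

Request:
step_arm(commands=[[1,2.4,1.7,-0.5,0,0,0.11],[1,4.8,3.4,-1,0,0,0.22],[1,7.2,5,-1.5,0,0,0.33],[1,9.6,6.7,-2,0,0,0.44],[1,12,8.3,-2.5,0,0,0.55]])

```text
time: 1.13
tool_pos: [0.3785, -0.3396, 0.1766]
tool_rot: [3.141, 0.0, 1.37]
contact_force: [1.2, -0.5, -0.5]
opening: 0.0919
grip_force: 0.0
```

Request:
step_arm(commands=[[1,2.2,1.5,-1,0,0,0.11],[1,4.4,3,-2,0,0,0.22],[1,6.6,4.4,-4,0,0,0.33],[1,8.7,5.9,-6,0,0,0.355],[1,8.7,5.9,-6,0,0,0.355]])

```text
time: 1.55
tool_pos: [0.4656, -0.2779, 0.1131]
tool_rot: [-3.139, -0.005, 1.724]
contact_force: [-1.0, 0.7, -0.1]
opening: 0.0914
grip_force: 0.0
```

```bash
python3 - <<'E'
from h import *
o=observe();print(o["tool_pos"],o["tool_rot"],o["contact_force"],o["qpos"])
crop("top",300,170,160,110,5,"c4.png")
E
```

```text
[ 0.4656377  -0.27787091  0.1130848 ] [-3.13887654 -0.00498832  1.72435242] [-0.96889744  0.7142811  -0.07113755] [-6.80189661e-01  4.91954043e-01  1.62835925e+00  1.56781884e-03
  1.02679905e+00 -8.34567669e-01]
```

View pics/c4.png

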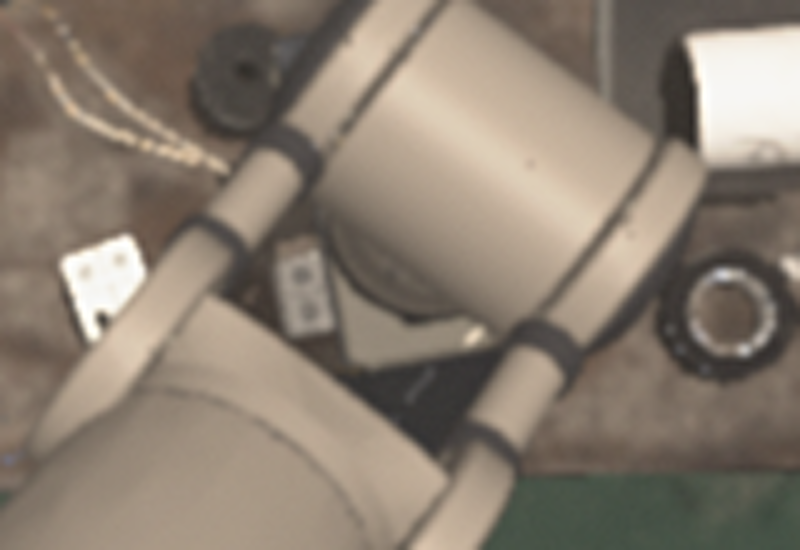

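Request:
step_arm(commands=[[1,0,0,-2.5,0,0,0],[1,0,0,-5,0,0,0],[1,0,0,-7.2,0,0,0],[0.7,0,0,-8.3,0,0,0],[0.6,0,0,-8.3,0,0,0]])

```text
time: 2.02
tool_pos: [0.4629, -0.2816, 0.0322]
tool_rot: [-3.139, -0.003, 1.718]
contact_force: [-0.3, -0.4, -0.2]
opening: 0.0829
grip_force: 0.0
```

Request:
step_arm(commands=[[0.2,0,0,0,0,0,0],[0.2,0,0,0,0,0,0],[0.2,0,0,0,0,0,0],[0.2,0,0,0,0,0,0],[0.2,0,0,0,0,0,0]], grip_force=20)

```text
time: 2.43
tool_pos: [0.4648, -0.2821, 0.0347]
tool_rot: [3.14, 0.001, 1.72]
contact_force: [0.1, -0.5, -0.0]
opening: 0.0494
grip_force: 0.0
```

Request:
step_arm(commands=[[0.5,0,0,-0.7,0,0,0],[0.45,0,0,-1.2,0,0,0],[0.2,0,0,-1.2,0,0,0],[0.2,0,0,-1.2,0,0,0],[0.2,0,0,-1.2,0,0,0]])

```text
time: 2.85
tool_pos: [0.4641, -0.2815, 0.0213]
tool_rot: [-3.141, -0.001, 1.72]
contact_force: [-0.5, 0.3, -2.2]
opening: 0.0362
grip_force: 20.0
```

Request:
step_arm(commands=[[0.2,0,0,0,0,0,0],[0.2,0,0,0,0,0,0],[0.2,0,0,0,0,0,0]])

```text
time: 3.1
tool_pos: [0.4644, -0.2817, 0.0217]
tool_rot: [-3.142, -0.0, 1.72]
contact_force: [-0.4, 0.4, -2.3]
opening: 0.0358
grip_force: 20.0
```

Request:
step_arm(commands=[[0.2,0,0,1.5,0,0,0],[0.2,0,0,4.5,0,0,0],[0.2,0,0.5,8,0,0,0],[0.2,0,3,10,0,0,-0.02],[0.2,0.1,6.5,10,0,0,-0.06]])

```text
time: 3.52
tool_pos: [0.4679, -0.2197, 0.1265]
tool_rot: [3.134, 0.007, 1.656]
contact_force: [1.5, 0.4, -1.5]
opening: 0.0361
grip_force: 20.0
```

Request:
step_arm(commands=[[0.2,0,3.8,0,0,0,-0.03],[0.2,0.1,7.6,0,0,0,-0.06],[0.2,0.2,11.4,0,0,0,-0.09],[0.2,0.2,15.2,0,0,0,-0.105],[0.2,0.3,18.5,0,0,0,-0.105]])

```text
time: 3.93
tool_pos: [0.4678, -0.0295, 0.1219]
tool_rot: [3.142, -0.0, 1.554]
contact_force: [-0.0, 1.0, -2.0]
opening: 0.0357
grip_force: 20.0
```

Request:
step_arm(commands=[[0.2,0,2.8,0,0,0,0],[0.2,0,4.8,0,0,0,0],[0.2,0,5.1,-2,0,0,0],[0.2,0,5.1,-4,0,0,0],[0.2,0,5.1,-5,0,0,0]])

```text
time: 4.35
tool_pos: [0.4674, 0.0201, 0.0703]
tool_rot: [-3.14, -0.0, 1.556]
contact_force: [-1.0, -0.1, -1.9]
opening: 0.0358
grip_force: 20.0
```

Request:
step_arm(commands=[[0.2,0,0,0,0,0,0],[0.2,0,0,0,0,0,0],[0.2,0,0,0,0,0,0]])

```text
time: 4.6
tool_pos: [0.469, 0.0191, 0.0725]
tool_rot: [3.14, 0.0, 1.555]
contact_force: [1.4, 1.0, -2.0]
opening: 0.0359
grip_force: 20.0
```

```bash
python3 - <<'E'
from h import *
o=observe();print(o["tool_pos"],o["tool_rot"],o["contact_force"],o["grip_force"],o["opening"])
R=lambda im,x,y,w,h:cv2.resize(im[y:y+h,x:x+w],(800,300),interpolation=cv2.INTER_CUBIC)
t=read_camera("top")[:,:,::-1];s=read_camera("scene")[:,:,::-1]
cv2.imwrite("pics/c5.png",np.vstack([R(t,180,195,128,48),R(s,190,215,128,48)]))
cv2.imwrite("pics/t5.png",t);cv2.imwrite("pics/s5.png",s)
E
```

```text
[0.46900726 0.01911173 0.07247801] [3.14020807e+00 1.29551691e-04 1.55455736e+00] [ 1.36822065  0.95855927 -1.96291283] 19.99152438074816 0.0359063249015002
```

View pics/c5.png

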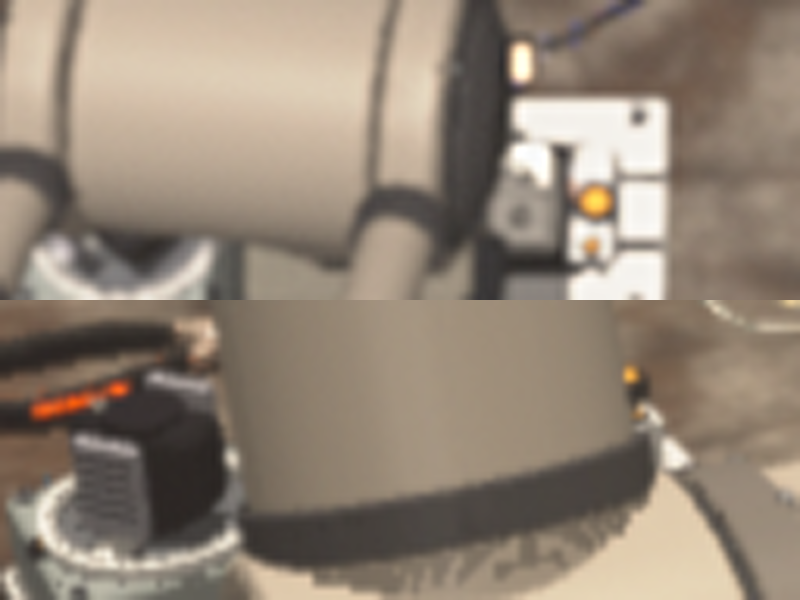

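```bash
python3 - <<'E'
from h import *
print("end of breaker",ray("top",269.9,226.5,.105),"yaw-edges",ray("top",269.9,195+140/6.25,.105),ray("top",269.9,195+250/6.25,.105))
print("stop face",ray("top",271.3,228,.03),"pin",ray("top",234.3,228,.03), "knob",ray("top",200.1,227.3,.0475))
print("rails", ray("top",254.9,200+122/6.6,.0225),ray("top",254.9,200+253/6.6,.0225))
print("screw", ray("top",176+655/6.6,200+180/6.6,.04))
E
```

```text
end of breaker [ 0.46411465 -0.03278506  0.105     ] yaw-edges [ 0.48565274 -0.03285332  0.105     ] [ 0.44412089 -0.03272169  0.105     ]
stop face [ 0.467657   -0.02763344  0.03      ] pin [0.46965829 0.06556609 0.03      ] knob [0.47152622 0.14723325 0.0475    ]
rails [0.49348076 0.01481644 0.0225    ] [0.44314863 0.01471052 0.0225    ]
screw [ 0.46830891 -0.03860292  0.04      ]
```

```bash
python3 - <<'E'
from h import *
g=cv2.cvtColor(cv2.imread("pics/t5.png"),6)
print(g[214:240,256:280])
for y in(-.022,-.026):
  for z in(.105,.051):print(y,z,proj("top",(.469,y,z)))
E
```

```text
[[ 69  68  62  55  54 111 207 244 243 241 241 240 241 241 241 241 241 241
  241 241 241 241 242 242]
 [ 69  65  61  55  53 100 171 218 235 242 242 242 242 242 242 242 242 241
  241 241 241 241 242 242]
 [ 70  68  60  53  55  82 117 155 215 238 240 240 242 243 244 243 242 241
  241 241 241 241 242 242]
 [ 68  66  60  54  57  88 127 160 205 226 225 217 211 214 221 223 225 231
  238 241 241 241 241 242]
 [ 69  64  60  51  67 136 223 247 247 246 243 217 137 112 128 157 203 229
  238 241 242 238 237 241]
 [ 66  65  58  55  90 175 251 255 251 250 253 246 144  73  77 135 215 240
  242 243 243 234 222 236]
 [ 67  64  57  67 124 193 241 248 250 250 252 251 165  94  84 149 226 243
  243 244 245 231 202 227]
 [ 65  63  55  72 129 186 225 227 238 251 253 250 169 104  98 173 235 244
  244 245 247 233 187 220]
 [ 64  62  55  70 117 154 191 190 183 234 253 246 170 105 107 191 241 245
  244 246 249 232 170 177]
 [ 62  61  55  80 124 147 150 139 135 189 243 241 166 104 104 187 237 235
  225 226 232 215 156 147]
 [ 62  59  63  97 140 156 150 139 142 168 214 211 151 102  99 169 207 188
  160 161 169 15
[... 988 characters left out ...]
9 179
  163 174 223 222 147 117]
 [ 68  57  58  56  57  67  72  72  71  72  74  74  69  56 109 204 230 184
  141 167 224 218 166 184]
 [ 68  57  58  55  52  51  51  50  51  48  49  50  47  47  89 165 197 165
  121 143 189 192 196 231]
 [ 66  56  57  55  51  47  46  45  46  45  45  46  46  47  60  87 108 124
  134 131 141 186 227 241]
 [ 66  57  57  55  54  60  67  69  69  68  69  67  69  66  74  93 125 180
  214 192 171 217 241 243]
 [ 67  56  57  56  69  93 108 110 110 110 109 109 108 107 122 176 220 239
  245 238 228 237 243 243]]
-0.022 0.105 [265.31948904 224.52932556]
-0.022 0.051 [268.0614729 226.7178473]
-0.026 0.105 [267.01580669 224.49283028]
-0.026 0.051 [269.67907671 226.68310714]
```

```bash
python3 - <<'E'
import cv2
t=cv2.imread("pics/t5.png")
cv2.imwrite("pics/c6.png",cv2.resize(t[208:246,250:294],None,fx=14,fy=14,interpolation=cv2.INTER_NEAREST))
E
```

```text
(no output)
```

View pics/c6.png

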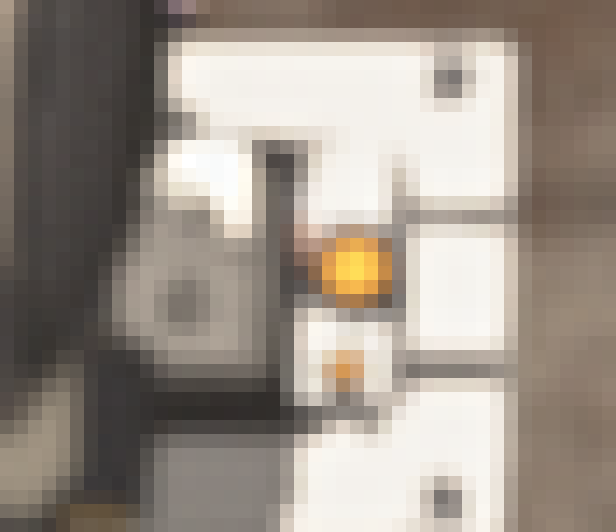

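The breaker's -y end appears at u≈268. Compared with the stop (u≈271) and the pin (u≈234), it should go about 4 mm to +y and 1 mm to +x.

Request:
step_arm(commands=[[0.2,0.1,0.4,-0.8,0,0,0],[0.2,0.1,0.4,-1.8,0,0,0],[0.2,0.1,0.4,-2.4,0,0,0],[0.2,0.1,0.4,-2.4,0,0,0],[0.2,0.1,0.4,-2.4,0,0,0]])

```text
time: 5.12
tool_pos: [0.4692, 0.0234, 0.0475]
tool_rot: [-3.141, -0.0, 1.555]
contact_force: [-0.0, -0.5, -2.4]
opening: 0.0359
grip_force: 20.0
```

```bash
python3 - <<'E'
from h import *
o=observe();print(o["tool_pos"],o["tool_rot"],o["contact_force"],o["torque"])
t=read_camera("top")[:,:,::-1];cv2.imwrite("pics/t7.png",t)
g=cv2.cvtColor(t,6);print(g[214:242,256:276])
b=o["tool_pos"][2]-.0217
for y in(-.019,-.023,-.027):
  for z in(b+.054,b):print(y,round(z,4),proj("top",(.469,y,z)))
E
```

```text
[0.46922602 0.0233737  0.04747186] [-3.14085667e+00 -8.37768795e-05  1.55477216e+00] [-0.03076597 -0.52778742 -2.36482854] [ 0.0387944  -0.12328443 -0.01025173]
[[ 71  68  61  54  72 135 198 235 242 241 241 241 241 241 241 241 241 241
  241 241]
 [ 68  67  62  54  62  99 155 225 244 243 242 242 243 242 243 242 242 242
  241 241]
 [ 69  67  63  54  61  91 140 218 245 245 244 245 244 245 244 243 242 241
  241 241]
 [ 69  66  59  54  59  81 117 175 216 219 217 213 213 217 222 224 227 232
  238 241]
 [ 68  66  60  54  54  70 100 131 150 150 137 118 109 116 133 159 204 230
  238 241]
 [ 69  67  59  56  68 111 175 214 220 215 196 142  77  54  76 136 215 240
  242 243]
 [ 68  64  58  61  91 152 237 254 254 254 253 214 120  63  77 152 227 243
  243 244]
 [ 67  63  57  67 102 148 214 246 253 253 255 236 143  82  93 176 236 244
  244 245]
 [ 65  63  58  72 103 118 140 172 230 253 254 231 145  89 102 194 242 245
  244 247]
 [ 65  61  59  82 116 123 116 123 168 229 240 212 141  89 100 188 238 236
  225 226]
 [ 64  59  64 101 137 143 131 134 148 180 210 196 137  90  98 171 208 189
  162 161]
 [ 6
[... 993 characters left out ...]
165 198 164
  121 146]
 [ 64  58  58  53  49  48  46  46  44  47  45  45  45  50  63  87 107 125
  134 131]
 [ 63  57  56  55  60  68  68  69  68  67  67  67  67  73  96 111 129 180
  214 192]
 [ 61  59  56  61  87 107 111 109 110 110 110 109 106 122 177 216 225 238
  245 238]
 [ 63  58  55  66 104 130 134 133 132 133 132 130 130 159 225 247 246 245
  244 243]
 [ 62  57  55  67 106 133 137 135 134 135 133 131 142 194 239 245 244 243
  242 242]]
-0.019 0.0798 [265.38911913 225.60445991]
-0.019 0.0258 [268.06964921 227.69758453]
-0.023 0.0798 [267.04766042 225.56880764]
-0.023 0.0258 [269.65286563 227.66360919]
-0.027 0.0798 [268.70629499 225.53315337]
-0.027 0.0258 [271.23616704 227.62963202]
```

Request:
step_arm(commands=[[0.2,0.05,0,-0.4,0,0,0],[0.2,0.05,0,-0.8,0,0,0],[0.2,0.05,0,-1.1,0,0,0],[0.2,0.05,0,-1.3,0,0,0],[0.2,0.05,0,-1.3,0,0,0]])

```text
time: 5.58
tool_pos: [0.4696, 0.0233, 0.0342]
tool_rot: [-3.141, -0.0, 1.555]
contact_force: [0.7, -0.1, -2.2]
opening: 0.0361
grip_force: 20.0
```

Request:
step_arm(commands=[[0.2,0,0,-0.1,0,0,0],[0.2,0,0,-0.15,0,0,0],[0.2,0,0,-0.15,0,0,0]])

```text
time: 5.83
tool_pos: [0.47, 0.0233, 0.0332]
tool_rot: [3.141, 0.0, 1.555]
contact_force: [0.1, 0.1, -2.3]
opening: 0.0359
grip_force: 20.0
```

Request:
step_arm(commands=[[0.2,0,0,-0.1,0,0,0],[0.2,0,0,-0.1,0,0,0]])

```text
time: 6.0
tool_pos: [0.4702, 0.0232, 0.0326]
tool_rot: [3.141, 0.0, 1.555]
contact_force: [0.1, -0.6, 3.6]
opening: 0.0359
grip_force: 20.0
```

Request:
step_arm(commands=[[0.2,0,0,-0.1,0,0,0],[0.2,0,0,-0.1,0,0,0]])

```text
time: 6.17
tool_pos: [0.4702, 0.0232, 0.0326]
tool_rot: [3.14, 0.0, 1.555]
contact_force: [-4.9, 0.5, 14.1]
opening: 0.0353
grip_force: 20.0
```

Request:
step_arm(commands=[[0.2,0,0,0.1,0,0,0],[0.65,0,0,0.15,0,0,0],[0.7,0,0,0.15,0,0,0],[0.7,0,0,0.15,0,0,0],[0.7,0,0,0.15,0,0,0]])

```text
time: 6.58
tool_pos: [0.47, 0.0233, 0.0326]
tool_rot: [3.142, 0.0, 1.555]
contact_force: [-0.9, 0.3, 0.1]
opening: 0.0579
grip_force: 0.0
```

Request:
step_arm(commands=[[0.8,0,0,2,0,0,0],[1,0,0,5,0,0,0],[1,0,1,8,0,0,-0.1],[1,0,3,9.5,0,0,-0.22],[1,0,6,9.5,0,0,-0.34]])

```text
time: 7.0
tool_pos: [0.4724, 0.0826, 0.1313]
tool_rot: [3.135, -0.002, 1.207]
contact_force: [2.1, -0.4, -0.7]
opening: 0.0898
grip_force: 0.0
```

```bash
python3 - <<'E'
from h import *
g=cv2.cvtColor(cv2.imread("pics/top0.png"),6)
for th in(50,60,75):
  m=np.zeros_like(g);m[208:246,184:217]=(g[208:246,184:217]<th)*255
  n,l,s,c=cv2.connectedComponentsWithStats(m);k=1+s[1:,4].argmax()
  v,u=np.where(l==k);P=np.array([ray("top",a,b,.086)[:2] for a,b in zip(u,v)])
  b=cv2.minAreaRect((P*1000).astype(np.float32));w,V=np.linalg.eigh(np.cov(P.T));d=V[:,1]
  print(th,s[k],P.mean(0),np.degrees(np.arctan2(d[1],d[0]))%180,b)
E
```

```text
50 [204 230   4   5   7] [0.45712093 0.12292342] 146.4792842997688 ((455.8755187988281, 123.26911926269531), (3.27203106880188, 11.5477876663208), 64.0643539428711)
60 [200 224   8  13  44] [0.45904889 0.12818198] 177.4029148617242 ((460.7769775390625, 127.96144104003906), (16.297658920288086, 28.936025619506836), 85.48420715332031)
75 [188 216  21  22 234] [0.46875978 0.14111318] 41.55497157854194 ((470.3855285644531, 142.7303924560547), (55.659400939941406, 28.3167724609375), 44.92366027832031)
```

Request:
step_arm(commands=[[1,0,1.5,0,0,0,-0.12],[1,0,3,0,0,0,-0.24],[1,0,4.5,0,0,0,-0.36],[1,0,6,0,0,0,-0.48],[1,0,6.3,0,0,0,-0.49]])

```text
time: 7.42
tool_pos: [0.4698, 0.1479, 0.1276]
tool_rot: [-3.141, -0.0, 0.722]
contact_force: [-0.1, -0.7, -0.9]
opening: 0.0919
grip_force: 0.0
```

Request:
step_arm(commands=[[1,0.1,-0.2,-2,0,0,0.02],[1,0.1,-0.2,-4.5,0,0,0.02],[1,0.1,-0.2,-6.5,0,0,0.02],[0.8,0.1,-0.2,-7.1,0,0,0.02],[0.7,0.1,-0.2,-7.1,0,0,0.02]], grip_force=15)

```text
time: 7.83
tool_pos: [0.4698, 0.1436, 0.0553]
tool_rot: [-3.14, 0.003, 0.747]
contact_force: [0.3, -0.5, -0.4]
opening: 0.0828
grip_force: 0.0
```

Request:
step_arm(commands=[[0.6,0,0,0,0,0,0],[0.54,0,0,0,0,0,0],[0.54,0,0,0,0,0,0],[0.54,0,0,0,0,0,0],[0.54,0,0,0,0,0,0]])

```text
time: 8.25
tool_pos: [0.4712, 0.1445, 0.0576]
tool_rot: [3.141, -0.001, 0.745]
contact_force: [-1.7, 0.6, 4.7]
opening: 0.0515
grip_force: 6.6
```

Request:
step_arm(commands=[[0.54,-0.07,0.06,0.05,0,0,0],[0.5,-0.07,0.06,0.05,0,0,0],[0.5,-0.07,0.06,0.05,0,0,0],[0.5,-0.07,0.06,0.05,0,0,0]])

```text
time: 8.58
tool_pos: [0.4708, 0.1448, 0.0577]
tool_rot: [3.141, -0.001, 0.745]
contact_force: [0.2, 0.3, 5.1]
opening: 0.0463
grip_force: 9.2
```

```bash
python3 - <<'E'
from h import *
o=observe();print({k:np.round(v,4) for k,v in o.items() if k not in("qvel","joint_efforts")})
R=lambda im,x,y,w,h:cv2.resize(im[y:y+h,x:x+w],(400,300),interpolation=cv2.INTER_CUBIC)
t=read_camera("top")[:,:,::-1];s=read_camera("scene")[:,:,::-1]
cv2.imwrite("pics/c8.png",np.hstack([R(t,176,190,120,90),R(s,185,200,100,75)]))
E
```

```text
{'time': np.float64(8.5833), 'qpos': array([ 1.4280e-01,  4.9420e-01,  1.8266e+00, -2.0000e-04,  8.1940e-01,
        9.6830e-01]), 'tool_pos': array([0.4708, 0.1448, 0.0577]), 'tool_rot': array([ 3.1406e+00, -1.1000e-03,  7.4540e-01]), 'contact_force': array([0.2138, 0.2945, 5.0622]), 'torque': array([ 0.1809, -0.0455, -0.0195]), 'grip_force': np.float64(9.2179), 'opening': np.float64(0.0463)}
```

View pics/c8.png

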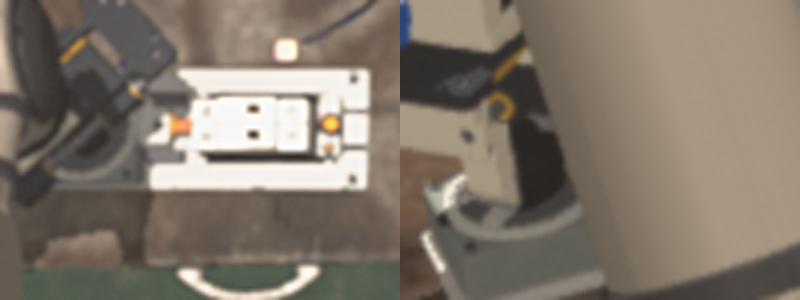

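Request:
step_arm(commands=[[0.4,0,0,0,0,0,0],[0.4,0,0,0,0,0,0],[0.4,0,0,0,0,0,0],[0.4,0,0,0,0,0,0]], grip_force=35)

```text
time: 9.02
tool_pos: [0.4707, 0.1449, 0.058]
tool_rot: [3.141, -0.001, 0.745]
contact_force: [-0.5, 1.0, 9.4]
opening: 0.041
grip_force: 34.8
```

```bash
cat > o.py <<'E'
from h import *
o=observe();y=o["tool_rot"][2];print(o["time"],"pos",o["tool_pos"].round(4),"rot",o["tool_rot"].round(4),"F",o["contact_force"].round(2),"T",o["torque"].round(3),o["opening"],o["grip_force"])
E
python3 o.py
```

```text
9.0167 pos [0.4707 0.1449 0.058 ] rot [ 3.1408e+00 -1.2000e-03  7.4510e-01] F [-0.48  1.03  9.43] T [ 0.149  0.137 -0.07 ] 0.040957197219435665 34.83499825000763
```

Request:
step_arm(commands=[[0.4,0,0,0.1,0,0,-0.04],[0.4,0,0,0.1,0,0,-0.1],[0.4,0,0,0.1,0,0,-0.1],[0.4,0,0,0.1,0,0,-0.1]])

```text
time: 9.35
tool_pos: [0.4704, 0.1451, 0.0581]
tool_rot: [-3.141, -0.001, 0.647]
contact_force: [0.7, 3.5, 0.0]
opening: 0.0409
grip_force: 34.7
```

```bash
python3 o.py
```

```text
9.35 pos [0.4704 0.1451 0.0581] rot [-3.1415e+00 -6.0000e-04  6.4680e-01] F [0.67 3.45 0.03] T [ 0.7   -0.273  0.032] 0.04090987522445464 34.69074726104736
```

Request:
step_arm(commands=[[0.4,0,0.05,0,0,0,-0.06],[0.4,0,0.05,0,0,0,-0.12],[0.4,0,0.05,0,0,0,-0.18],[0.4,0,0.05,0,0,0,-0.2],[0.4,0,0.05,0,0,0,-0.2]])

```text
time: 9.77
tool_pos: [0.47, 0.1458, 0.0581]
tool_rot: [-3.141, 0.0, 0.446]
contact_force: [0.3, 4.4, 0.0]
opening: 0.0407
grip_force: 34.7
```

```bash
python3 o.py
```

```text
9.7667 pos [0.47   0.1458 0.0581] rot [-3.1408  0.      0.4459] F [0.3  4.4  0.04] T [ 0.936 -0.088  0.037] 0.04069743254774604 34.699557423591614
```

Request:
step_arm(commands=[[0.4,0.02,0.08,0,0,0,-0.03],[0.4,0.02,0.08,0,0,0,-0.06],[0.4,0.02,0.08,0,0,0,-0.06]])

```text
time: 10.02
tool_pos: [0.47, 0.1461, 0.0581]
tool_rot: [-3.141, 0.001, 0.386]
contact_force: [-1.2, 3.4, 2.1]
opening: 0.0414
grip_force: 34.7
```

```bash
python3 o.py
```

```text
10.0167 pos [0.47   0.1461 0.0581] rot [-3.1414e+00  9.0000e-04  3.8600e-01] F [-1.15  3.39  2.06] T [ 0.482  0.124 -0.007] 0.041401754931192615 34.74335789680481
```

Request:
step_arm(commands=[[0.4,0,0,0,0,0,-0.04],[0.4,0,0,0,0,0,-0.06],[0.4,0,0,0,0,0,-0.06]])

```text
time: 10.27
tool_pos: [0.4699, 0.1463, 0.0581]
tool_rot: [-3.141, 0.001, 0.326]
contact_force: [-1.5, 4.5, 1.6]
opening: 0.041
grip_force: 34.7
```

```bash
python3 o.py
```

```text
10.2667 pos [0.4699 0.1463 0.0581] rot [-3.1411e+00  9.0000e-04  3.2600e-01] F [-1.54  4.53  1.6 ] T [0.843 0.307 0.038] 0.040984548404555836 34.74147140979767
```

Request:
step_arm(commands=[[0.4,0,0,0,0,0,-0.04],[0.4,0,0,0,0,0,-0.06],[0.4,0,0,0,0,0,-0.06]])

```text
time: 10.52
tool_pos: [0.4699, 0.1465, 0.0581]
tool_rot: [-3.141, 0.001, 0.266]
contact_force: [-1.6, 6.1, 1.7]
opening: 0.0406
grip_force: 34.7
```

```bash
python3 o.py
```

```text
10.5167 pos [0.4699 0.1465 0.0581] rot [-3.1408e+00  9.0000e-04  2.6600e-01] F [-1.6   6.12  1.71] T [1.032 0.322 0.051] 0.040579481350288986 34.743322134017944
```

Request:
step_arm(commands=[[0.4,-0.02,0.08,0,0,0,-0.03],[0.4,-0.02,0.08,0,0,0,-0.05],[0.4,-0.02,0.08,0,0,0,-0.05]])

```text
time: 10.77
tool_pos: [0.4699, 0.1468, 0.0581]
tool_rot: [3.142, 0.001, 0.216]
contact_force: [-2.2, 3.5, 2.2]
opening: 0.0414
grip_force: 34.8
```

```bash
python3 o.py
```

```text
10.7667 pos [0.4699 0.1468 0.0581] rot [3.1415e+00 9.0000e-04 2.1560e-01] F [-2.16  3.48  2.19] T [ 0.479  0.315 -0.002] 0.04136180116461049 34.75510597229004
```

Request:
step_arm(commands=[[0.4,0,0.02,0,0,0,-0.03],[0.4,0,0.02,0,0,0,-0.05],[0.4,0,0.02,0,0,0,-0.05]])

```text
time: 11.02
tool_pos: [0.4698, 0.147, 0.0581]
tool_rot: [3.142, 0.001, 0.165]
contact_force: [-2.8, 2.4, 2.0]
opening: 0.0409
grip_force: 34.8
```

```bash
python3 o.py
```

```text
11.0167 pos [0.4698 0.147  0.0581] rot [3.1415e+00 9.0000e-04 1.6530e-01] F [-2.81  2.44  2.01] T [0.436 0.468 0.018] 0.040945656674095755 34.76778566837311
```

```bash
python3 - <<'E'
from h import *
a=cv2.imread("pics/top0.png");b=read_camera("top")[:,:,::-1];cv2.imwrite("pics/t9.png",b)
print(a[228,216:240].tolist());print(b[228,216:240].tolist())
g=cv2.cvtColor(b,6);h=cv2.cvtColor(cv2.imread("pics/top0.png"),6)
print(g[228,230:282]);print(g[230,230:282])
print([proj("top",(.47,y,.03)).round(1)[0] for y in(.0655,.055)],[proj("top",(.47,y,.066)).round(1)[0] for y in(.0615,-.0225,-.027)])
E
```

```text
[[206, 217, 225], [214, 222, 230], [232, 239, 243], [237, 242, 245], [236, 241, 244], [230, 238, 242], [205, 216, 224], [161, 171, 182], [181, 192, 203], [226, 233, 240], [205, 233, 245], [118, 196, 241], [82, 168, 244], [95, 163, 248], [99, 163, 249], [97, 159, 249], [90, 147, 243], [92, 128, 213], [136, 149, 174], [208, 220, 225], [235, 242, 246], [206, 220, 230], [122, 129, 136], [69, 71, 76]]
[[88, 87, 90], [90, 89, 92], [91, 90, 93], [92, 91, 95], [93, 91, 94], [90, 88, 91], [88, 88, 91], [102, 104, 108], [134, 136, 143], [133, 136, 142], [103, 102, 107], [94, 93, 96], [95, 94, 96], [85, 84, 88], [68, 81, 94], [57, 93, 124], [59, 99, 143], [61, 94, 147], [73, 100, 160], [146, 173, 222], [239, 250, 252], [250, 250, 249], [246, 248, 248], [245, 247, 248]]
[ 83  98 108 106 115 185 249 250 248 247 247 247 247 246 246 247 247 247
 247 247 248 249 248 242 241 244 250 248 248 248 241 227 247 248 248 247
 247 248 249 251 216 133 107 145 187 195 176 123 126 221 246 244]
[ 79  94 108 114 125 187 250 250 244 226 220 237 247 247 247 247 247 247
 247 247 249 247 167  77  63 139 245 250 248 248 241 232 247 248 241 218
 216 243 249 249 220 197 218 205 167 146 157 148 147 226 247 245]
[np.float64(234.3), np.float64(238.5)] [np.float64(233.1), np.float64(267.5), np.float64(269.4)]
```

Request:
step_arm(commands=[[0.4,0.02,0.03,0,0,0,-0.03],[0.4,0.02,0.03,0,0,0,-0.05],[0.4,0.02,0.03,0,0,0,-0.05]])

```text
time: 11.32
tool_pos: [0.4699, 0.1472, 0.0581]
tool_rot: [3.141, 0.001, 0.115]
contact_force: [-3.7, 2.5, 2.7]
opening: 0.0405
grip_force: 34.8
```

```bash
python3 o.py
```

```text
11.3167 pos [0.4699 0.1472 0.0581] rot [3.1414e+00 1.3000e-03 1.1510e-01] F [-3.67  2.45  2.7 ] T [0.209 0.663 0.049] 0.04054886543038407 34.79914605617523
```

Request:
step_arm(commands=[[0.4,0,0,0,0,0,-0.03],[0.4,0,0,0,0,0,-0.04],[0.4,0,0,0,0,0,-0.04]])

```text
time: 11.57
tool_pos: [0.4699, 0.1474, 0.0581]
tool_rot: [3.142, 0.001, 0.076]
contact_force: [-4.8, 2.1, 3.3]
opening: 0.0412
grip_force: 34.8
```

```bash
python3 o.py
```

```text
11.5667 pos [0.4699 0.1474 0.0581] rot [3.1415e+00 1.2000e-03 7.5800e-02] F [-4.81  2.14  3.27] T [0.381 0.861 0.024] 0.04116858300828822 34.798221588134766
```

Request:
step_arm(commands=[[0.4,-0.06,0.03,0,0,0,-0.03],[0.4,-0.06,0.03,0,0,0,-0.04],[0.4,-0.06,0.03,0,0,0,-0.04]])

```text
time: 11.82
tool_pos: [0.4698, 0.1475, 0.0581]
tool_rot: [3.141, 0.0, 0.036]
contact_force: [-2.8, 0.9, 1.6]
opening: 0.041
grip_force: 34.8
```

```bash
python3 o.py
```

```text
11.8167 pos [0.4698 0.1475 0.0581] rot [3.1413e+00 1.0000e-04 3.6000e-02] F [-2.8   0.93  1.64] T [0.215 0.533 0.043] 0.041043373058608175 34.751803278923035
```

Request:
step_arm(commands=[[0.4,0,0,0,0,0,-0.03],[0.4,0,0,0,0,0,-0.04],[0.4,0,0,0,0,0,-0.04]])

```text
time: 12.07
tool_pos: [0.4698, 0.1477, 0.0581]
tool_rot: [3.142, 0.0, -0.004]
contact_force: [-2.6, 1.8, -0.2]
opening: 0.0413
grip_force: 34.7
```

```bash
python3 o.py
```

```text
12.0667 pos [0.4698 0.1477 0.0581] rot [ 3.1415e+00  1.0000e-04 -4.0000e-03] F [-2.57  1.76 -0.24] T [0.383 0.482 0.084] 0.04127178276912988 34.73743379116058
```

Request:
step_arm(commands=[[0.4,0,0.02,0,0,0,-0.03],[0.4,0,0.02,0,0,0,-0.04],[0.4,0,0.02,0,0,0,-0.04]])

```text
time: 12.32
tool_pos: [0.4698, 0.1478, 0.0582]
tool_rot: [3.141, 0.0, -0.044]
contact_force: [-3.4, 1.8, 0.3]
opening: 0.0408
grip_force: 34.7
```

```bash
python3 o.py
```

```text
12.3167 pos [0.4698 0.1478 0.0582] rot [ 3.1414e+00  1.0000e-04 -4.4000e-02] F [-3.38  1.83  0.34] T [0.364 0.423 0.153] 0.04080235125200925 34.72319841384888
```

Request:
step_arm(commands=[[0.4,0,0.02,0,0,0,-0.03],[0.4,0,0.02,0,0,0,-0.04],[0.4,0,0.02,0,0,0,-0.04]])

```text
time: 12.57
tool_pos: [0.4699, 0.148, 0.0582]
tool_rot: [3.141, -0.0, -0.084]
contact_force: [-1.9, 1.5, 0.0]
opening: 0.0413
grip_force: 34.7
```

```bash
python3 o.py
```

```text
12.5667 pos [0.4699 0.148  0.0582] rot [ 3.1414 -0.     -0.0839] F [-1.94  1.54  0.02] T [0.27  0.361 0.152] 0.04128021100243822 34.70925807952881
```

Request:
step_arm(commands=[[0.4,0,0.02,0,0,0,-0.03],[0.4,0,0.02,0,0,0,-0.04],[0.4,0,0.02,0,0,0,-0.04]])

```text
time: 12.82
tool_pos: [0.4699, 0.1482, 0.0582]
tool_rot: [3.141, -0.0, -0.124]
contact_force: [-1.4, 1.1, -0.7]
opening: 0.0414
grip_force: 34.7
```

```bash
python3 o.py
```

```text
12.8167 pos [0.4699 0.1482 0.0582] rot [ 3.1414e+00 -1.0000e-04 -1.2390e-01] F [-1.42  1.15 -0.72] T [0.148 0.338 0.247] 0.04136390033199635 34.69547510147095
```

Request:
step_arm(commands=[[0.4,0,0.02,0,0,0,-0.03],[0.4,0,0.02,0,0,0,-0.04],[0.4,0,0.02,0,0,0,-0.04]])

```text
time: 13.07
tool_pos: [0.4699, 0.1483, 0.0582]
tool_rot: [3.141, -0.0, -0.164]
contact_force: [-2.1, 0.2, -1.0]
opening: 0.0409
grip_force: 34.7
```

```bash
python3 o.py
```

```text
13.0667 pos [0.4699 0.1483 0.0582] rot [ 3.1413e+00 -1.0000e-04 -1.6390e-01] F [-2.07  0.22 -1.  ] T [0.123 0.314 0.274] 0.04092559962030515 34.68102693557739
```

Request:
step_arm(commands=[[0.4,0,0.02,0,0,0,-0.02],[0.4,0,0.02,0,0,0,-0.03],[0.4,0,0.02,0,0,0,-0.03],[0.4,0,0.02,0,0,0,-0.03]])

```text
time: 13.4
tool_pos: [0.4699, 0.1485, 0.0582]
tool_rot: [3.141, -0.0, -0.194]
contact_force: [-1.6, -2.2, -2.7]
opening: 0.0412
grip_force: 34.7
```

```bash
python3 o.py
```

```text
13.4 pos [0.4699 0.1485 0.0582] rot [ 3.1413e+00 -1.0000e-04 -1.9440e-01] F [-1.56 -2.23 -2.67] T [-0.254  0.246  0.254] 0.04117575232335694 34.664506316185
```

Request:
step_arm(commands=[[0.48,0,0,0,0,0,0],[0.52,0,0,0,0,0,0],[0.55,0,0,0,0,0,0],[0.58,0,0,0,0,0,0],[0.58,0,0,0,0,0,0]])

```text
time: 13.82
tool_pos: [0.47, 0.1487, 0.0583]
tool_rot: [-3.142, -0.0, -0.195]
contact_force: [0.5, -0.9, -4.4]
opening: 0.053
grip_force: 5.0
```

```bash
python3 o.py
```

```text
13.8167 pos [0.47   0.1487 0.0583] rot [-3.1415e+00 -4.0000e-04 -1.9470e-01] F [ 0.49 -0.86 -4.43] T [-0.104 -0.015  0.196] 0.05303202230083733 5.03829650580883
```

Request:
step_arm(commands=[[0.75,0,0,0,0,0,0],[0.9,0,0,0,0,0,0],[1,0,0,0,0,0,0],[1,0,0,2,0,0,0],[1,0,0,5,0,0,0]])

```text
time: 14.23
tool_pos: [0.4681, 0.1485, 0.1069]
tool_rot: [3.14, 0.005, -0.195]
contact_force: [0.1, -0.0, -0.1]
opening: 0.0817
grip_force: 0.0
```

Request:
step_arm(commands=[[1,0,0,3,0,0,0],[1,0,-3,6,0,0,0],[1,-1,-7,9,0,0,0],[1,-2,-11,11,0,0,0],[1,-3,-15,12,0,0,0]])

```text
time: 14.65
tool_pos: [0.4437, 0.0114, 0.2266]
tool_rot: [-3.141, -0.005, -0.193]
contact_force: [1.5, 0.7, -0.2]
opening: 0.0917
grip_force: 0.0
```

Request:
step_arm(commands=[[1,-1,-4,0,0,0,0],[1,-2,-8,0,0,0,0],[1,-3,-12,0,0,0,0],[1,-4,-16,0,0,0,0],[1,-5,-20,0,0,0,0]])

```text
time: 15.07
tool_pos: [0.3925, -0.1896, 0.2246]
tool_rot: [3.141, -0.002, -0.195]
contact_force: [1.2, -0.2, 0.7]
opening: 0.0917
grip_force: 0.0
```

```bash
python3 o.py; python3 - <<'E'
from h import *
R=lambda im,x,y,w,h,W,H:cv2.resize(im[y:y+h,x:x+w],(W,H),interpolation=cv2.INTER_CUBIC)
t=read_camera("top")[:,:,::-1];s=read_camera("scene")[:,:,::-1];cv2.imwrite("pics/t10.png",t)
cv2.imwrite("pics/c10.png",np.vstack([R(t,176,205,120,42,800,280),R(s,180,210,125,50,800,320)]))
E
```

```text
15.0667 pos [ 0.3925 -0.1896  0.2246] rot [ 3.1413e+00 -1.6000e-03 -1.9490e-01] F [ 1.17 -0.2   0.74] T [ 0.008 -0.012 -0.02 ] 0.09171374247270886 0.0
```

View pics/c10.png

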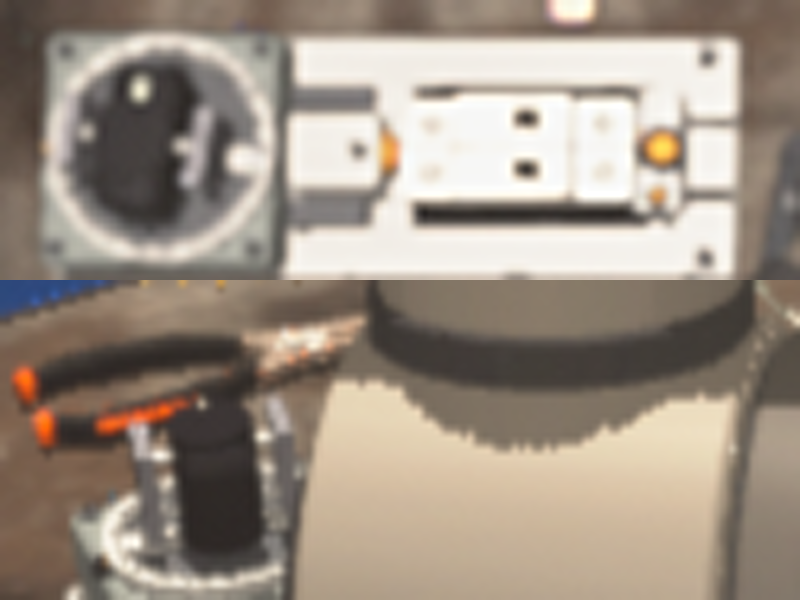

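```bash
python3 - <<'E'
from h import *
for f in("top0","t10"):
 g=cv2.cvtColor(cv2.imread(f"pics/{f}.png"),6)
 g=cv2.resize(g,None,fx=6,fy=6,interpolation=cv2.INTER_CUBIC)
 for th in(70,75,80,85):
  m=np.zeros_like(g);sl=(slice(1248,1476),slice(1104,1302));m[sl]=(g[sl]<th)*255
  m=cv2.morphologyEx(m,cv2.MORPH_CLOSE,np.ones((25,25)))
  n,l,s,c=cv2.connectedComponentsWithStats(m);k=1+s[1:,4].argmax()
  v,u=np.where(l==k);P=np.array([ray("top",a/6-.42,b/6-.42,.086)[:2] for a,b in zip(u[::9],v[::9])])
  w,V=np.linalg.eigh(np.cov(P.T));d=V[:,1];b=cv2.minAreaRect((P*1000).astype(np.float32))
  print(f,th,s[k],(np.degrees(np.arctan2(d[1],d[0]))+90)%180-90,[np.round(q,1) for q in b])
# slide front-edge and pin travel along the pin row
a=cv2.cvtColor(cv2.imread("pics/top0.png"),6);b=cv2.cvtColor(cv2.imread("pics/t10.png"),6)
for v in(223,230):print(a[v,214:240],b[v,214:240])
E
```

```text
top0 70 [1127 1296  125  133 8594] 41.9389836240733 [array([470.5, 142.4]), array([57.3, 28.5]), np.float64(46.3)]
top0 75 [1126 1295  130  135 9522] 44.102851503765606 [array([470.1, 142.9]), array([58.1, 39.3]), np.float64(63.2)]Traceback (most recent call last):
  File "<stdin>", line 9, in <module>
  File "h.py", line 4, in ray
    m=camera_model(n);f=200/np.tan(np.radians(m["vfov"]/2));W=np.array(m["world_to_cam"])
ValueError: time passes only in moves, steps and waits
```

```bash
python3 - <<'E'
from h import *
a=cv2.imread("pics/top0.png")[:,:,2];b=cv2.imread("pics/t10.png")[:,:,2]
for v in(222,224,230,232):print(v,a[v,216:240],b[v,216:240])
z=.04
print([(z,round(proj("top",(.47,.0905-s,z))[0]-proj("top",(.47,.0905,z))[0],2)) for z in(.03,.042) for s in(.0141,.0157,.0173)])
# screw on the slide top (dark dot): centroid
for n,im,x0 in(("0",a,217),("10",b,222)):
  p=255.-im[222:232,x0:x0+9].astype(float);p=np.clip(p-40,0,None);v,u=np.mgrid[222:232,x0:x0+9];print(n,im[222:232,x0:x0+9].tolist())
E
```

```text
222 [222 188 213 231 234 234 233 233 235 233 198 153 179 213 222 224 237 244
 243 244 246 233 158  87] [215 134 106 174 223 227 225 224 225 226 227 228 229 228 230 227 217 217
 235 242 245 247 248 246]
224 [230 217 237 246 246 246 246 246 247 248 235 192 195 228 244 244 244 243
 243 244 247 235 157  86] [229 153 122 217 247 245 243 243 244 244 244 244 245 245 246 247 228 186
 213 237 246 248 248 243]
230 [216 224 245 246 245 245 246 246 247 248 238 193 163 156 163 166 168 170
 205 239 247 230 136  75] [203 118 122 221 247 244 243 243 243 243 243 244 244 244 246 247 230 181
 158 182 244 249 246 241]
232 [186 198 231 237 237 237 236 237 238 234 193 144 192 240 248 247 246 245
 245 246 248 231 137  74] [172 111 116 196 232 232 230 231 231 231 232 232 233 234 234 230 189 139
 184 239 250 249 248 246]
[(0.03, np.float64(5.59)), (0.03, np.float64(6.23)), (0.03, np.float64(6.86)), (0.042, np.float64(5.65)), (0.042, np.float64(6.29)), (0.042, np.float64(6.93))]
0 [[188, 213, 231, 234, 234, 233, 233, 235, 233], [212, 237, 248, 248, 248, 248, 248, 249, 251], [217, 237, 246, 246, 246, 246, 246, 247, 248], [211, 231, 245, 245, 245, 243, 241, 245, 247], [205, 228, 245, 246, 244, 227, 201, 218, 240], [219, 237, 245, 245, 241, 207, 141, 164, 230], [230, 243, 245, 244, 242, 224, 182, 203, 240], [227, 243, 244, 244, 244, 242, 235, 240, 246], [224, 245, 246, 245, 245, 246, 246, 247, 248], [221, 247, 248, 247, 247, 247, 248, 249, 250]]
10 [[225, 224, 225, 226, 227, 228, 229, 228, 230], [244, 244, 245, 246, 246, 246, 247, 247, 248], [243, 243, 244, 244, 244, 244, 245, 245, 246], [242, 242, 243, 243, 244, 244, 240, 238, 243], [243, 243, 243, 243, 244, 241, 221, 192, 216], [242, 242, 242, 243, 243, 241, 210, 138, 159], [242, 242, 242, 242, 243, 242, 226, 178, 194], [241, 242, 242, 242, 242, 243, 240, 232, 237], [243, 243, 243, 243, 243, 244, 244, 244, 246], [245, 244, 245, 245, 245, 246, 246, 247, 248]]
```

The breaker sits upright against the stop. Both tabs have sprung out, and the knob is locked one tooth space back at about 0.87 rad, which is roughly 10 N. The next tooth would give about 14 N, so it is no closer to 12.

```bash
python3 -c "
from cell import *
print(hand_in())"
```

```text
the job is handed in; nothing more can be done
None
```

The job is handed in: the breaker is upright in the nest against the end stop. The knob is locked with both tabs out at about 0.87 rad, and the pin presses with an estimated 10 N, give or take 1.5 N (not measured directly).

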